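# Throw out the ratchet pawl and press the bush home on the arbor press

### The job

On the blue bench press, press the red thumb pad of the ratchet pawl down until the pawl snaps clear of its toothed wheel and stays out, then push the lever down by its black ball until the ram has pressed the brass bush flush into the steel block. Leave the lever down and the pawl thrown out; do not force the lever against its pawl, and do not shift or pick up any of the parts and tools lying around.

Things in the scene. Friction and masses are not known exactly. Their poses are not given: they have to be found in the camera images.
- press: Blue half-ton arbor press bolted to the bench, 215 x 115 x 255 mm (its square ram stands up to 302 mm). Origin: centre of its underside. Front is -x, where the lever points; lever and ratchet are on its -y side; z up. In its frame the head fills x -94 to +56, y -25 to +25 mm, up to z 255 mm; behind that (x to +93 mm) it is 223 mm high. Cannot be moved.
- pawl_pad (a point): Centre of the upper face of the red thumb pad (26 mm along the press's x, 30 mm along its y) on the tail of the dark steel pawl, 60 mm beside the press's middle plane, 251 to 257 mm above the bench while engaged. Free air above and below it.
- pawl (a joint): Pawl angle in rad: 0 to 0.11 with its hook on the teeth, 0.5 fully out. Pressing the pad down makes it grow. The pad's face centre is 50 mm behind the pivot (away from the lever) and 22 mm above it at 0; it sinks 13 mm by 0.25 and 27 mm by 0.5. Below 0.25 a spring returns it to the teeth; beyond, it snaps to 0.5 and stays. Takes 3 to 6 N, up to 10 N if the lever was leaned on.
- lever_hub (a point): Point on the lever's turning axis (level, along the press's y) in the plane in which the lever swings, 85 mm beside the middle plane of the press, 205 mm above the bench.
- lever_knob (a point): Centre of the black ball (36 mm diameter) on the end of the lever, a round steel bar 13 mm thick; the ball's centre is 215 mm from lever_hub and swings about it in an upright plane.
- lever (a joint): Lever angle q in rad: it points 0.6 - q above level, from the hub towards the press's -x; grows as the ball goes down, to a stop at 1.0. Starts at 0 to 0.25, stays where left. Pawl engaged: it turns down at most 0.35 to the next tooth, then stops dead. Pawl out: 2 N on the ball moves it, 5 to 10 N while the bush goes in. The ram drops 15 mm per rad.
- bush_top (a point): Centre of the upper end of the brass bush (19 mm diameter) that stands proud of the steel block under the ram.
- bush (a joint): How far the bush has been pressed in, in m: starts at 0 to 0.003, is flush with the block's top at 0.009 (lever at about 0.98). A tight fit: it stays where it is.
- injector_a: Loose fuel injector with a green ring lying on the bench, 163 mm long, 26 mm thick; leave alone.
- injector_b: Loose fuel injector with a yellow ring lying on the bench, 163 mm long, 26 mm thick; leave alone.
- spare_bush: Loose spare brass bush standing on the bench, 19 mm diameter, 30 mm high; leave alone.
- drift: Loose turned steel drift standing on the bench, 26 mm diameter, 75 mm high; leave alone.
- wrench: Loose spanner lying on the bench, 160 mm long; leave alone.
- pin_jar: Loose clear jar with a blue cap, 52 mm diameter, 65 mm high; leave alone.
- wash_bowl: Loose steel bowl, 110 mm diameter, 45 mm high; leave alone.

How it is judged:
On the way, in this order (a step that is already met when the one before it is completed fails the run):
1. the pawl has been pressed over and stays clear of the teeth (beyond 0.4 rad) (value of joint pawl above 0.4 rad), for 0.2 s.
2. the lever has been pushed down and the bush is pressed home (within 1.5 mm of flush) with the pawl still out (value of joint bush above 0.0075 m and value of joint pawl above 0.4 rad), for 0.2 s.
At the end, for the whole second after the job is handed in: The bush is flush with the block to within 1.5 mm, the pawl is out of the teeth (beyond 0.4 rad), and the lever is left down (beyond 0.8 rad) and at rest (all of step 2 and value of joint lever above 0.8 rad and velocity of joint lever between -0.05 and 0.05 rad/s); the robot touches nothing.
It fails at once if an injector is shifted or lifted by more than 20 mm (distance of any of injector_a, injector_b from where it was at the start of the episode above 0.02 m).
It fails at once if the spare bush or the drift is shifted or lifted by more than 20 mm (distance of any of spare_bush, drift from where it was at the start of the episode above 0.02 m).
It fails at once if the spanner, the jar or the bowl is shifted or lifted by more than 20 mm (distance of any of wrench, pin_jar, wash_bowl from where it was at the start of the episode above 0.02 m).
It fails at once if the press is forced with more than 60 N while the pawl is still in the teeth (contact force between the fingers and press above 60 N and value of joint pawl below 0.25 rad).
It also fails if it takes over 48 s, if anything falls off the work surface, if the arm or the gripper's body presses on something with over 40 N, if the wrist force passes 120 N, or if a joint passes its speed limit or range.

### The arm

A 6-joint arm with a two-finger parallel gripper is mounted at the origin on the work surface. World frame = base frame: x ahead of the robot, y to its left, z up, the work surface at z = 0. Lengths are in m, angles in rad, forces in N, time in s.
With the tool pointing down it reaches from about 0.35 to 0.775 m from the base axis. Payload 7.3 kg.
Tool frame: the origin (TCP) lies on the centre line of the jaws, within the pads' length; the fingertips stand 25 mm ahead of it and the grasp point (between the pads) lies 6 mm ahead of it; z points along the fingers, y is the line along which they close (so a half turn about z gives the same grasp; the last joint's range is limited). The gripper opens to 92 mm and grips with 3 to 60 N. Pads are 19 mm wide; open, the fingers measure 130 mm over their backs; the gripper's body (75 mm by 190 mm) begins 47 mm behind the grasp point.
Start: joints at [1.017, 0.342, 1.524, -0, 1.275, -0.146], TCP at [0.208, 0.482, 0.252] pointing down, gripper open.
Joint ranges: [-2.53, 2.53], [-0.77, 2.02], [0.04, 2.7], [-1, 4.14], [0.28, 2.66], [-3.11, 3.11]. Speed limits (rad/s): [2.57, 2.57, 3.14, 3.14, 3.14, 3.14].

### API

Orientations are given as [roll, pitch, yaw] about the fixed x, y, z axes, in that order (R = Rz(yaw) Ry(pitch) Rx(roll)).
In Python, from cell import status, read_camera, camera_info, ticket, models gives the robot as it stands.
- The arm moves only by the tool send_rows, never from a script. Its argument "plan" is a list of rows, each an object with "offset": the shift along the tool's x, y, z in mm, a list of three; "yaw": the turn about the tool's z in rad. In form: [{"offset": [dx, dy, dz], "yaw": yaw}, ...]. A call has 1 to 20 rows; each row shifts and turns the commanded pose from where the row before left it, along the tool's axes as they then stand; what a row does not reach is not made up. A row lasts 1/10 s, in which the tool goes at most 50 mm and 8.59 degrees, less where a joint would pass 70% of its speed; a pose out of reach is approached as far as the arm can. A call is refused whole if a number of a shift passes 50 or a number of a turn 0.15, either way. A call with a gripper value outside its range is refused whole. "hand" is the closure, from 0 (fully open) to 1 (shut), set as the call begins (left out, the last holds). The fingers move at their own pace and stop on an object; "squeeze" is the grip in N (left out, the last holds). Time passes only in rows, so rows that do not move let the fingers close. It gives the time, the measured TCP pose, the force, the opening and the grip force at its end, in the units of the state.
- status.observe(): the state, without advancing time (a new reading comes with each control period).
- read_camera(name): name is "side" or "top" or "wrist"; returns the picture (480x640x3 uint8, red, green, blue); there is no depth.
- camera_info(name): a dict with "vfov" (degrees; the focal length in pixels is half the picture's height over the tangent of half this angle, whatever the lens; pixels are square), "cx", "cy" (the principal point, pixels), "origin" and "attitude" of the camera in the world. Camera axes: x right, y down, z forward; pixel columns grow to the right and rows downward; lengths in m; the calibration is good to about 2 mm. A picture is of the moment at which its call begins: read the wrist's pose just before it. camera_info takes no time and is no camera call; for the wrist camera it gives the pose at the moment of the call.
- ticket.hand_in(): hands the job in; it is judged then, once.
Trained networks look in the newest picture that a camera, given by its name, has taken for a name from the list of things; names that differ only in an ending like _2 or _b are one class to them, and where a whole thing is asked for, a point or a joint stands for the part that bears it (a point fixed in the world has none). Each returns a list of dicts, best first, with "conf" (0 to 1); they miss things now and then, are a little off and sometimes report something else, mostly with a low value. They report only what shows in the picture. A call takes as long as a camera call.
- models.regions_of(camera, label): "mask" (480x640 bool, what is visible of it) and "extent" ([left, top, right, bottom] in pixels, round what is visible of it).
The state is a dict: "time": time; "qpos": joint angles; "qvel": joint speeds; "joint_efforts": joint torques, N m; "tool_pos": TCP position; "tool_rot": TCP orientation; "contact_force": force on the tool from outside, world axes, zero at the start; "torque": the same for the moment, N m; "opening": finger opening in m; "grip_force": force on a finger pad.
Only numpy, scipy, OpenCV 4.12 (cv2) and the standard library are available. Lean on these libraries where they do the work, as an engineer would, in place of code of your own. Each camera call takes 0.05 s, during which the arm holds its last target. There are 200 camera calls.

## Working session

There is one attempt and no reset: what is moved stays moved. The work goes in short steps, Python scripts to look and compute and a tool call to move; the robot and the scene stay as the last step left them, time stands still between calls to the robot, and variables do not carry over. Pictures are saved under pics/ and viewed, at most 10 in all, crops included, and the job is handed in when it is done.

Besides the shell and the picture viewer there is one more tool, called after "Emit:" by a JSON object that holds its "method" and its "body". send_rows: Moves the arm, as the interface text tells. Its arguments: {"type":"object","properties":{"plan":{"type":"array"},"hand":{"type":"number"},"squeeze":{"type":"number"}},"required":["plan"]}

```bash
mkdir -p pics; ls; python3 - <<'E'
from cell import status, read_camera, camera_info, models
import cv2,numpy as np
s=status.observe(); print({k:np.round(v,3) for k,v in s.items()})
for c in ("side","top"):
    im=read_camera(c); cv2.imwrite(f"pics/{c}0.png",im[:,:,::-1]); print(c,camera_info(c))
    for l in ("press","pawl_pad","lever_knob","bush_top","pawl"):
        for r in models.regions_of(c,l)[:2]:
            m=r["mask"]; ys,xs=np.nonzero(m); print(l,round(r["conf"],2),np.round(r["extent"]),xs.mean().round(1),ys.mean().round(1),m.sum())
E
```

```text
pics
{'time': np.float64(0.0), 'qpos': array([ 1.017,  0.343,  1.525, -0.   ,  1.275, -0.146]), 'qvel': array([ 0.   , -0.001, -0.   ,  0.001, -0.001, -0.003]), 'joint_efforts': array([-1.0000e-03, -4.3124e+01, -2.4422e+01,  7.2000e-02,  5.6000e-02,
       -0.0000e+00]), 'tool_pos': array([0.208, 0.482, 0.251]), 'tool_rot': array([-3.14 , -0.   ,  2.734]), 'contact_force': array([ 1.251, -0.173,  0.29 ]), 'torque': array([-0.021,  0.008, -0.022]), 'grip_force': np.float64(0.0), 'opening': np.float64(0.092)}
side {'vfov': 42.06850008588405, 'cx': 317.88720999696477, 'cy': 235.26215364481234, 'origin': array([0.12330553, 1.1654725 , 1.16612289]), 'attitude': array([-2.23845373, -0.01494163, -2.77163809])}
pawl_pad 0.53 [252. 221. 293. 254.] 270.1 242.1 283
pawl_pad 0.18 [206. 319. 230. 354.] 219.2 336.7 638
lever_knob 0.68 [263. 171. 336. 254.] 301.1 212.3 759
pawl 0.82 [251. 221. 295. 254.] 270.8 242.0 341
pawl 0.66 [324. 186. 367. 205.] 346.6 193.1 379
top {'vfov': 42.56809125116388, 'cx': 330.9905689209602, 'cy': 252.02523085885605, 'origin': array([ 0.32691506, -0.02938178,  1.74329896]), 'attitude': array([-2.98788849,  0.02037802, -1.59441637])}
press 0.56 [249. 214. 390. 296.] 297.2 255.9 4671
pawl_pad 0.85 [244. 213. 299. 238.] 265.3 226.4 268
lever_knob 0.55 [286. 218. 386. 250.] 330.1 233.3 820
pawl 0.62 [250. 218. 299. 234.] 267.5 227.3 289
```

View pics/side0.png

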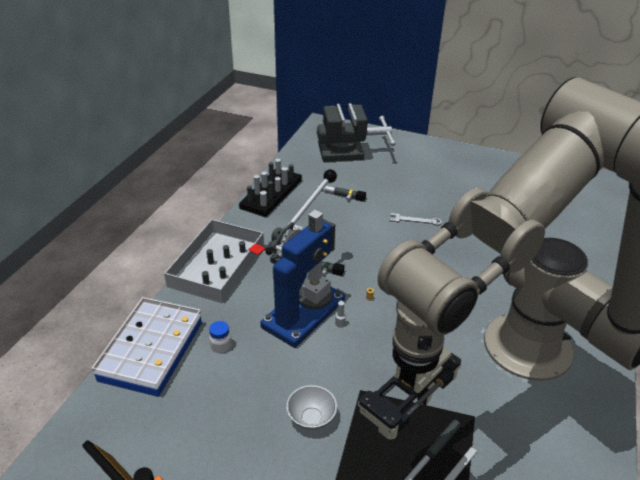

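View pics/top0.png

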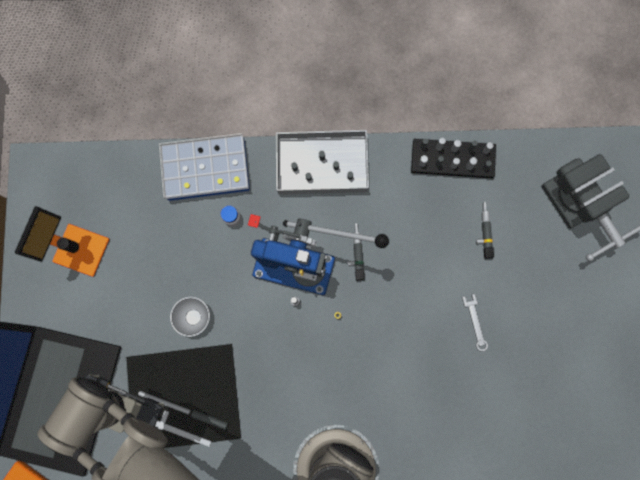

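The top view shows the red pad at (255,221), the black ball at (382,241), and the press front pointing right (world -y). The side view shows the pad at (257,249) and the ball at (330,175). I'll triangulate both from these.

```bash
cat > h.py <<'E'
import numpy as np,cv2
from scipy.spatial.transform import Rotation as R
from cell import camera_info
def ray(c,uv):
    i=camera_info(c); f=240/np.tan(np.radians(i["vfov"]/2))
    d=R.from_euler("xyz",i["attitude"]).as_matrix()@np.array([(uv[0]-i["cx"])/f,(uv[1]-i["cy"])/f,1])
    return np.array(i["origin"]),d/np.linalg.norm(d)
def tri(a,b):
    (o,d),(p,e)=ray(*a),ray(*b); s=np.linalg.lstsq(np.c_[d,-e],p-o,rcond=None)[0]
    x,y=o+s[0]*d,p+s[1]*e; return (x+y)/2,np.linalg.norm(x-y)
def blob(im,box,kind):
    l,t,r,b=box; s=im[t:b,l:r].astype(int)
    m=(s[...,0]>150)&(s[...,1]<90) if kind=="red" else s.max(2)<45
    n,_,st,c=cv2.connectedComponentsWithStats(m.astype(np.uint8)); k=1+np.argmax(st[1:,4])
    return c[k]+[l,t],st[k]
E
python3 - <<'E'
from h import *
im={c:cv2.imread(f"pics/{c}0.png")[:,:,::-1] for c in ("side","top")}
P={}
for n,k,bs,bt in (("pad","red",(240,235,280,262),(240,208,270,235)),("ball","dark",(318,163,338,187),(370,228,394,252))):
    a,sa=blob(im["side"],bs,k); b,sb=blob(im["top"],bt,k)
    P[n],g=tri(("side",a),("top",b)); print(n,a,sa,b,sb,P[n].round(4),g)
d=(P["pad"]-P["ball"]); D=np.hypot(*d[:2]); yaw=np.arctan2(d[1],d[0])-np.arcsin(.025/D); print("yaw",yaw,"D",D)
ux=np.array([np.cos(yaw),np.sin(yaw)]); el=np.arcsin((P["ball"][2]-.205)/.215)
print("q",.6-el,"hub",P["ball"][:2]+ux*.215*np.cos(el),"ux",ux)
E
```

```text
pad [256.33333333 248.44086022] [ 9  9 15 10 93] [253.7008547  220.61538462] [  8   6  12  14 117] [0.6409 0.1841 0.257 ] 0.0011048310501868106
ball [329.94444444 175.22222222] [  6   7  12  12 108] [381.34710744 240.88429752] [  5   7  13  13 121] [ 0.5769 -0.1264  0.2862] 0.00047811593130276915
yaw 1.2886658861548814 D 0.31704363459162654
q 0.2125868087277371 hub [0.63230211 0.06481713] ux [0.27840249 0.9604645 ]
```

Emit:
{"method": "send_rows", "body": {"plan": [{"offset":[0,0,-40],"yaw":0.125},{"offset":[0,0,-40],"yaw":0},{"offset":[-33,-11,0],"yaw":0},{"offset":[-33,-11,0],"yaw":0},{"offset":[-33,-11,0],"yaw":0},{"offset":[-33,-11,0],"yaw":0},{"offset":[-33,-11,0],"yaw":0},{"offset":[-33,-11,0],"yaw":0},{"offset":[-33,-11,0],"yaw":0},{"offset":[-33,-11,0],"yaw":0},{"offset":[-33,-11,0],"yaw":0},{"offset":[-33,-11,0],"yaw":0},{"offset":[-33,-11,0],"yaw":0},{"offset":[-33,-11,0],"yaw":0},{"offset":[-33,-11,0],"yaw":0},{"offset":[-33,-11,0],"yaw":0},{"offset":[-33,-11,0],"yaw":0},{"offset":[0,0,0],"yaw":0},{"offset":[0,0,0],"yaw":0}], "hand": 1, "squeeze": 20}}

```text
time: 2.5
tool_pos: [0.5508, 0.088, 0.3313]
tool_rot: [-3.141, -0.001, 2.607]
contact_force: [-0.3, 0.4, 0.2]
opening: -0.0002
grip_force: 0.0
```

Tool yaw runs opposite to world yaw because the tool points down. No contact happened; I'll lift, correct the yaw, and go above the pad.

Emit:
{"method": "send_rows", "body": {"plan": [{"offset":[0,0,-30],"yaw":0},{"offset":[0,0,0],"yaw":-0.126},{"offset":[0,0,0],"yaw":-0.126},{"offset":[-15,29,0],"yaw":0},{"offset":[-15,29,0],"yaw":0},{"offset":[-15,29,0],"yaw":0},{"offset":[-15,30,0],"yaw":0},{"offset":[0,0,0],"yaw":0},{"offset":[0,0,0],"yaw":0}]}}

```text
time: 3.4
tool_pos: [0.6401, 0.1858, 0.3612]
tool_rot: [-3.141, -0.001, 2.863]
contact_force: [-1.1, -0.3, -0.7]
opening: 0.0005
grip_force: 0.0
```

```bash
python3 - <<'E'
from h import *
from cell import read_camera
for c in ("side","wrist"):
    im=read_camera(c); cv2.imwrite(f"pics/{c}1.png",im[:,:,::-1])
i=camera_info("wrist"); o=np.array(i["origin"]); Rm=R.from_euler("xyz",i["attitude"]).as_matrix(); f=240/np.tan(np.radians(i["vfov"]/2))
print(o,Rm[:,2])
for n,p in (("pad",(.6409,.1841,.257)),("ball",(.5769,-.1264,.2862))):
    v=Rm.T@(np.array(p)-o); print(n,v[:2]/v[2]*f+[i["cx"],i["cy"]],v[2])
E
```

```text
[0.56391511 0.20555719 0.49448811] [ 0.27960029 -0.08078953 -0.95671141]
pad [318.91035531 244.15502292] 0.2504660957295221
ball [-179.31508145  295.02652515] 0.2297208514374121
```

View pics/wrist1.png

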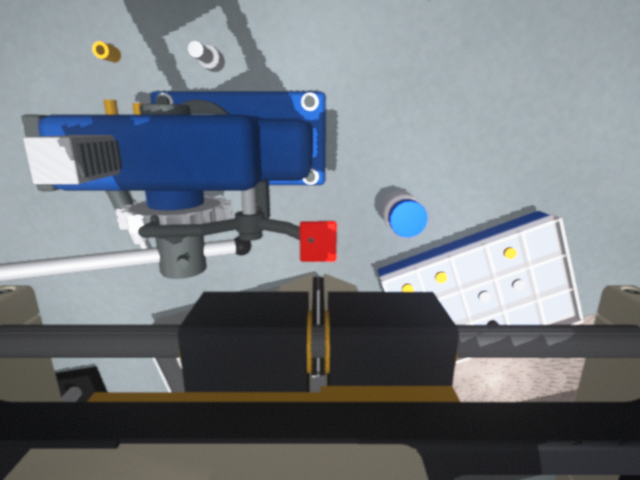

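The wrist view has the pad at (318,241), against a predicted (319,244), so the position holds and the line down is clear. Pressing.

Emit:
{"method": "send_rows", "body": {"plan": [{"offset":[0,-1,30],"yaw":0},{"offset":[0,0,25],"yaw":0},{"offset":[0,0,15],"yaw":0},{"offset":[0,0,5],"yaw":0},{"offset":[0,0,5],"yaw":0},{"offset":[0,0,5],"yaw":0},{"offset":[0,0,5],"yaw":0}]}}

```text
time: 4.2
tool_pos: [0.6412, 0.1843, 0.2738]
tool_rot: [3.138, 0.004, 2.861]
contact_force: [1.4, 3.1, 3.6]
opening: 0.0006
grip_force: 1.7
```

Emit:
{"method": "send_rows", "body": {"plan": [{"offset":[0,0,4],"yaw":0},{"offset":[0,0,4],"yaw":0},{"offset":[0,0,4],"yaw":0},{"offset":[0,0,0],"yaw":0}]}}

```text
time: 4.6
tool_pos: [0.6406, 0.1829, 0.2604]
tool_rot: [3.142, 0.001, 2.861]
contact_force: [-1.4, -0.3, 2.8]
opening: 0.0001
grip_force: 1.5
```

Emit:
{"method": "send_rows", "body": {"plan": [{"offset":[0,0,4],"yaw":0},{"offset":[0,0,1],"yaw":0},{"offset":[0,0,0],"yaw":0}]}}

```text
time: 4.9
tool_pos: [0.6411, 0.1832, 0.2597]
tool_rot: [3.139, 0.006, 2.861]
contact_force: [-5.5, -0.8, 21.8]
opening: 0.0005
grip_force: 9.0
```

Emit:
{"method": "send_rows", "body": {"plan": [{"offset":[0,0,-25],"yaw":0},{"offset":[0,0,-40],"yaw":0},{"offset":[0,0,-40],"yaw":0},{"offset":[0,0,0],"yaw":0},{"offset":[0,0,0],"yaw":0}]}}

```text
time: 5.4
tool_pos: [0.6408, 0.183, 0.3601]
tool_rot: [3.141, 0.001, 2.861]
contact_force: [0.7, 0.2, -1.3]
opening: 0.0003
grip_force: 0.0
```

```bash
python3 - <<'E'
from h import *
from cell import read_camera
im=read_camera("wrist"); cv2.imwrite("pics/wrist2.png",im[:,:,::-1])
a,sa=blob(im,(280,180,360,280),"red"); print(a,sa)
b,sb=blob(cv2.imread("pics/wrist1.png")[:,:,::-1],(280,180,360,280),"red"); print(b,sb)
E
```

```text
[322.87927757 229.50380228] [  28   30   30   41 1052]
[317.72720747 240.7781766 ] [  20   41   36   40 1393]
```

View pics/wrist2.png

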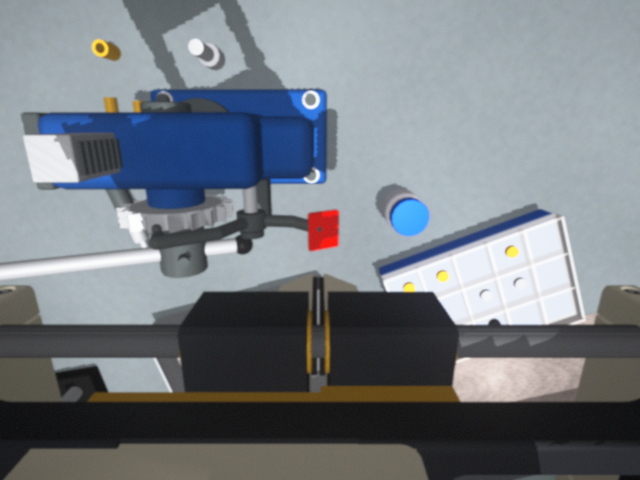

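The pad now sits lower and is tilted at (323,230), its length in the picture down from 36 to 30 px. It held 22 N against its stop, so the pawl is out. Next: above the ball.

Emit:
{"method": "send_rows", "body": {"plan": [{"offset":[-3,-39,0],"yaw":0},{"offset":[-3,-39,0],"yaw":0},{"offset":[-3,-39,0],"yaw":0},{"offset":[-3,-39,0],"yaw":0},{"offset":[-3,-39,0],"yaw":0},{"offset":[-3,-39,0],"yaw":0},{"offset":[-3,-39,0],"yaw":0},{"offset":[-4,-40,0],"yaw":0},{"offset":[0,0,0],"yaw":0},{"offset":[0,0,0],"yaw":0}]}}

```text
time: 6.45
tool_pos: [0.5772, -0.1251, 0.3579]
tool_rot: [3.141, -0.003, 2.859]
contact_force: [-0.4, 0.2, -0.3]
opening: 0.0005
grip_force: 0.0
```

```bash
python3 - <<'E'
from h import *
from cell import read_camera
im=read_camera("wrist"); cv2.imwrite("pics/wrist3.png",im[:,:,::-1])
i=camera_info("wrist"); o=np.array(i["origin"]); Rm=R.from_euler("xyz",i["attitude"]).as_matrix(); f=240/np.tan(np.radians(i["vfov"]/2))
v=Rm.T@(np.array((.5769,-.1264,.2862))-o); print(v[:2]/v[2]*f+[i["cx"],i["cy"]],v[2],18e-3*f/v[2])
E
```

```text
[315.17640575 260.56057346] 0.2184382178561742 29.84116242981109
```

View pics/wrist3.png

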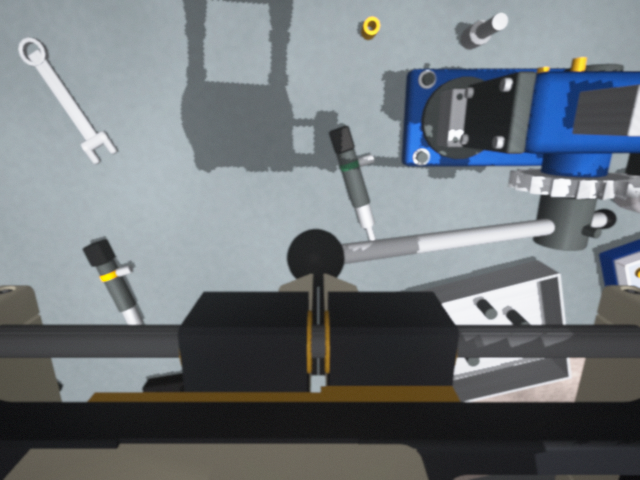

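The ball shows at (316,258) with radius about 29 px, against a predicted (315,261), so I'm right above it. I'll push down along its arc.

Emit:
{"method": "send_rows", "body": {"plan": [{"offset":[0,0,20],"yaw":0},{"offset":[0,0,9],"yaw":0},{"offset":[0,-3,8],"yaw":0},{"offset":[0,-2,7],"yaw":0},{"offset":[0,-2,8],"yaw":0},{"offset":[0,-2,7],"yaw":0},{"offset":[0,-2,8],"yaw":0},{"offset":[0,-1,7],"yaw":0},{"offset":[0,-1,8],"yaw":0},{"offset":[0,-1,7],"yaw":0},{"offset":[0,-1,8],"yaw":0},{"offset":[0,0,7],"yaw":0},{"offset":[0,0,0],"yaw":0}]}}

```text
time: 7.8
tool_pos: [0.5738, -0.1398, 0.2553]
tool_rot: [-3.141, 0.001, 2.86]
contact_force: [0.5, -1.0, 1.4]
opening: 0.0007
grip_force: 0.4
```

```bash
python3 - <<'E'
from h import *
from cell import read_camera
im=read_camera("wrist"); cv2.imwrite("pics/wrist4.png",im[:,:,::-1])
E
```

```text
(no output)
```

View pics/wrist4.png

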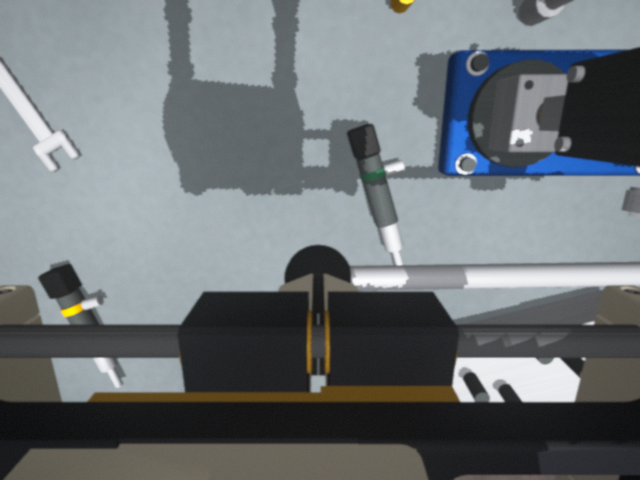

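The fingertips are still centred on the ball at (318,270), and the bar is about level. Continuing down.

Emit:
{"method": "send_rows", "body": {"plan": [{"offset":[0,0,8],"yaw":0},{"offset":[0,0,7],"yaw":0},{"offset":[0,1,8],"yaw":0},{"offset":[0,1,7],"yaw":0},{"offset":[0,1,8],"yaw":0},{"offset":[0,1,7],"yaw":0},{"offset":[0,2,8],"yaw":0},{"offset":[0,2,7],"yaw":0},{"offset":[0,2,8],"yaw":0},{"offset":[0,2,7],"yaw":0},{"offset":[0,3,6],"yaw":0},{"offset":[0,1,4],"yaw":0},{"offset":[0,0,0],"yaw":0},{"offset":[0,0,0],"yaw":0}]}}

```text
time: 9.25
tool_pos: [0.5782, -0.1231, 0.1705]
tool_rot: [3.141, -0.0, 2.861]
contact_force: [0.3, -0.7, 1.3]
opening: 0.0003
grip_force: 0.7
```

Emit:
{"method": "send_rows", "body": {"plan": [{"offset":[0,1,3],"yaw":0},{"offset":[0,1,3],"yaw":0},{"offset":[0,0,2],"yaw":0},{"offset":[0,0,0],"yaw":0},{"offset":[0,0,0],"yaw":0}]}}

```text
time: 9.75
tool_pos: [0.5789, -0.1213, 0.164]
tool_rot: [3.141, 0.001, 2.861]
contact_force: [-1.6, 0.2, 9.6]
opening: 0.0005
grip_force: 5.1
```

Emit:
{"method": "send_rows", "body": {"plan": [{"offset":[0,0,2],"yaw":0},{"offset":[0,0,0],"yaw":0},{"offset":[0,0,0],"yaw":0}]}}

```text
time: 10.05
tool_pos: [0.579, -0.1213, 0.1637]
tool_rot: [3.141, 0.003, 2.861]
contact_force: [-6.0, 0.6, 21.5]
opening: 0.0004
grip_force: 10.2
```

Emit:
{"method": "send_rows", "body": {"plan": [{"offset":[0,0,-10],"yaw":0},{"offset":[0,0,-25],"yaw":0},{"offset":[0,0,-40],"yaw":0},{"offset":[0,0,-40],"yaw":0},{"offset":[0,0,-40],"yaw":0},{"offset":[0,0,-30],"yaw":0},{"offset":[0,0,0],"yaw":0},{"offset":[0,0,0],"yaw":0},{"offset":[0,0,0],"yaw":0}]}}

```text
time: 10.95
tool_pos: [0.5782, -0.1212, 0.3439]
tool_rot: [3.141, -0.003, 2.861]
contact_force: [-0.3, -0.8, -0.8]
opening: 0.0002
grip_force: 0.0
```

```bash
python3 - <<'E'
from h import *
from cell import read_camera
w=read_camera("wrist"); s=read_camera("side")
cv2.imwrite("pics/end.png",np.hstack([cv2.resize(w,(400,300)),cv2.resize(s[140:365,190:490],(400,300))])[:,:,::-1])
E
```

```text
(no output)
```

View pics/end.png

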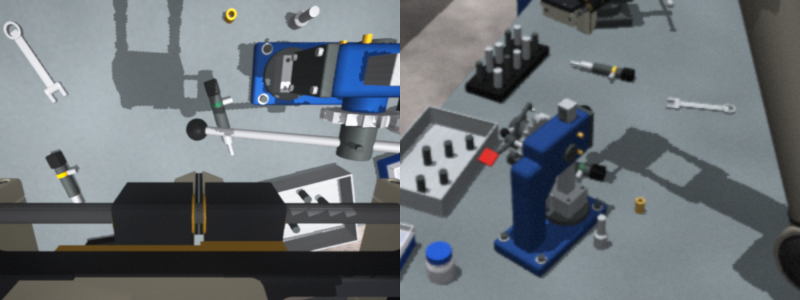

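The wrist half shows the ball left low at (196,130). The side half shows the red pad still tilted down at (488,157), and everything else is undisturbed. The lever was pushed to its hard stop at 1.0, so I'm handing in.

```bash
python3 -c "
from cell import ticket
print(ticket.hand_in())"
```

```text
the job is handed in; nothing more can be done
None
```

The job is handed in, with no verdict returned: the pawl is thrown out, and the lever was pushed to its stop and left down, which should put the bush flush (not measured directly); nothing else looked moved in the last picture.

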